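# Square the cross fence of a flatbed printer and hold it

### The job

Pick up the green setting square from the bench, lay it flat on the printer's dark bed and press it into the corner between the fixed rail and the blue fence, so that it swings the loose fence out to a true right angle and both outer faces of the square lie flat against rail and fence. Move the fence with the square alone, never with the gripper or arm, and leave everything else lying where it is. Finish while still gripping the square and pressing it into the corner against both, so that the fence can be clamped.

Things in the scene. Friction and masses are not known exactly. Their poses are not given: they have to be found in the camera images.
- square: Green setting square lying flat, 18 mm thick, 0.4 kg: two legs 150 x 24 mm at a right angle, joined by a diagonal brace. Origin: underside, below the middle of the brace. Own z up; the heel (outer corner, tip cut off by about 12 mm) lies at (+76, +76) mm; one leg's outer face looks to +x and that leg runs to -y, the other's looks to +y and runs to -x
- square_grip (a point): A good place to grip the square: middle of its brace, at half height, 9 mm above the underside. The brace is 16 mm wide and runs along the square's own (+1, -1), so fingers close along (+1, +1): one inside the opening (65 mm deep from the brace towards the heel), one outside. Axes as the square's
- square_heel (a point): Where the two outer faces of the square would meet (its outer corner before the tip was cut off), on the underside; axes as the square's
- bed: Print bed of the flatbed printer: fixed dark perforated plate 320 (x) by 380 (y) by 12 mm. Origin: centre of its underside; its top is at z = 12 mm of its own frame, 86 mm above the bench. Own y points along the machine towards the hood; it may stand turned by a few degrees. A clamp knob 20 mm high stands on it behind the fence, at x = -85, y = 168 mm
- rail: Fixed aluminium stop rail along the bed's far (+x) edge, 16 mm wide, 360 mm long, 12 mm high. Origin: underside centre, on the bed's top; axes as the bed's. Its working face looks to -x, 8 mm from the origin, and stands at x = 130 mm in the bed's frame
- fence: Blue cross fence on the bed: bar 250 x 20 mm, 12 mm high, from close to the rail towards the bed's -x side. Origin: on the pivot axis, at the bed's top, at (115, 135) mm in the bed's frame (15 mm from the rail's face). Axes equal the bed's when square to the rail. Working face looks to own -y, at y = -10 mm; bar runs from x = +13 to -237 mm
- fence_tip (a point): Top edge of the fence's working face at its free end
- fence_pivot (a joint): Angle of the fence about its vertical pivot, rad: 0 = square to the rail, positive = free end swung in (to the bed's -y), negative = opened past the right angle. Starts at 0.05 to 0.13. Snug, not locked: about 0.3 N m turns it, it stays where left and can be pushed past square (stops at 0.2 and -0.2)
- bed_corner (a point): The inside corner, on the bed's top: where the rail's face and the face of the fence, once square, meet; axes as the bed's; the square belongs in its -x, -y quadrant, heel at this point
- blank_a: Bystander: white sign blank, 85 x 55 x 6 mm, lying loose on the bed
- blank_b: Bystander: blue sign blank, 70 x 50 x 6 mm, lying loose on the bed
- solvent: Bystander: white cleaning bottle with blue cap, 68 mm wide, 190 mm tall, on the bench
- ink: Bystander: dark ink bottle with yellow cap, 60 mm wide, 140 mm tall, on the bench
- tape: Bystander: orange ring (tape roll) lying flat, 100 mm wide, 24 mm high, on the bench
- scraper: Bystander: hand scraper lying on the bench
- jig_tray: Bystander: grey tray of round white blanks, 150 x 200 mm, 18 mm high, on the bench

How it is judged:
On the way:
1. the square is picked up off the bench, in the gripper (height (world z) of square above 0.03 m and contact force between the fingers and square above 2 N), for 0.1 s.
At the end, for the whole second after the job is handed in: Still gripped and still, the square lies flat on the bed (within 4 mm), its outer corner within 4 mm of the inside corner, parallel to the rail within 0.012 rad, pressing rail and fence with over 1 N each; the fence is square to the rail within 0.012 rad (0.7 degrees) (value of joint fence_pivot between -0.012 and 0.012 rad and angle between the x axis of square and the x axis of bed, either way round below 0.012 rad and angle between square's own z axis and vertical below 0.03 rad and horizontal distance between square_heel and bed_corner below 0.004 m and z of square_heel in the frame of bed_corner below 0.004 m and contact force between square and rail above 1 N and contact force between square and fence above 1 N and contact force between the fingers and square above 3 N and linear speed of square below 0.01 m/s); the arm keeps its last pose, push and grip.
It fails at once if the gripper or arm pushes the fence itself (contact force between any of the fingers, the arm and fence above 2 N).
It fails at once if a bystander is shifted by more than 30 mm (distance of any of blank_a, blank_b, solvent, ink, tape, scraper, jig_tray from where it was at the start of the episode above 0.03 m).
It also fails if it takes over 61 s, if anything falls off the work surface, if the arm or the gripper's body presses on something with over 40 N, if the wrist force passes 120 N, or if a joint passes its speed limit or range.

### The arm

A 6-joint arm with a two-finger parallel gripper is mounted at the origin on the work surface. World frame = base frame: x ahead of the robot, y to its left, z up, the work surface at z = 0. Lengths are in m, angles in rad, forces in N, time in s.
With the tool pointing down it reaches from about 0.375 to 0.975 m from the base axis. Payload 3.8 kg.
Tool frame: the origin (TCP) lies on the centre line of the jaws, within the pads' length; the fingertips stand 14 mm ahead of it and the grasp point (between the pads) lies 5 mm behind it; z points along the fingers, x is the direction in which the jaws open and shut, and the axes are right-handed (so a half turn about z gives the same grasp; the last joint's range is limited). The gripper opens to 85 mm and grips with 20 to 120 N. Pads are 22 mm wide; open, the fingers measure 114 mm over their backs; the gripper's body (76 mm by 85 mm) begins 54 mm behind the grasp point. The pads swing forward as they close: fully open they stand 13 mm farther back than shut.
Start: joints at [1.282, 0.264, 1.604, -0, 1.274, -0.037], TCP at [0.168, 0.654, 0.245] pointing down, gripper open.
Joint ranges: [-2.63, 2.63], [-0.94, 2.18], [0.31, 2.57], [-1.31, 4.45], [0, 2.66], [-2.55, 2.55]. Speed limits (rad/s): [2.57, 2.57, 3.14, 3.14, 3.14, 3.14].

### API

Orientations are given as a rotation vector (axis times angle).
In Python, from workcell import bot gives the robot as it stands. The module is installed in compiled form; this text tells all that it offers.
- The arm moves only by the tool arm_command, never from a script. Its argument "steps" is one flat list of numbers, 7 for each row, row after row: the shift along the tool's x, y, z in units of 30 mm (1.0 is 30 mm), then the turn, a rotation vector about the tool's x, y, z in units of 6 degrees (1.0 is 6 degrees), then the opening, from 0 (shut) to 1 (fully open). In form: [tx, ty, tz, ax, ay, az, fingers, tx, ty, tz, ax, ay, az, fingers, ...]. A call has 1 to 10 rows; each row shifts and turns the commanded pose from where the row before left it, along the tool's axes as they then stand; what a row does not reach is not made up. A row lasts 1/8 s, in which the tool goes at most 62.5 mm and 10.7 degrees, less where a joint would pass 70% of its speed; a pose out of reach is approached as far as the arm can. A call is refused whole if a number of a shift passes 1 or a number of a turn 1, either way. A call with a gripper value outside its range is refused whole. The fingers move at their own pace and stop on an object; "squeeze" is the grip in N (left out, the last holds). Time passes only in rows, so rows that do not move let the fingers close. It gives the time, the measured TCP pose, the force and the opening at its end, in the units of the state.
- bot.read_state(): the state, without advancing time (a new reading comes with each control period).
- bot.read_camera(name): name is "scene" or "top"; returns a dict with "img" (420x560x3 uint8, red, green, blue), "camera_matrix" (3x3 intrinsics, pixels), "pose" (4x4, takes a point from camera to world coordinates). Camera axes: x right, y down, z forward; pixel columns grow to the right and rows downward; lengths in m; the calibration is good to about 2 mm. A picture is of the moment at which its call begins. There is no depth.
- bot.finish_job(): hands the job in, once; it reports no verdict.
The state is a dict: "time": time; "q": joint angles; "joint_vel": joint speeds; "joint_torque": joint torques, N m; "tool_pos": TCP position; "tcp_rot": TCP orientation; "wrist_force": force on the tool from outside, world axes, zero at the start; "torque": the same for the moment, N m; "width": opening from 0.0 (shut) to 1.0 (fully open).
Only numpy, scipy, OpenCV 4.12 (cv2) and the standard library are available. Lean on these libraries where they do the work, as an engineer would, in place of code of your own. Each camera call takes 0.05 s, during which the arm holds its last target.

## Working session

There is one attempt and no reset: what is moved stays moved. The work goes in short steps, Python scripts to look and compute and a tool call to move; the robot and the scene stay as the last step left them, time stands still between calls to the robot, and variables do not carry over. Pictures are saved under pics/ and viewed, and the job is handed in when it is done.

Besides the shell and the picture viewer there is one more tool, called by a JSON object that holds its "name" and its "arguments", one argument or row to a line. arm_command: Moves the arm, as the interface text tells. Its arguments: {"type":"object","properties":{"steps":{"type":"array","items":{"type":"number"}},"squeeze":{"type":"number"}},"required":["steps"]}

```bash
mkdir -p pics; python3 - <<'E'
from workcell import bot
import cv2,numpy as np
for n in ("scene","top"):
    c=bot.read_camera(n); cv2.imwrite(f"pics/{n}0.png",c["img"][:,:,::-1]); np.savez(f"{n}0.npz",**c)
    print(n,c["camera_matrix"].round(1).tolist(),c["pose"].round(4).tolist())
s=bot.read_state(); print({k:np.round(v,4).tolist() for k,v in s.items()})
E
```

```text
scene [[515.6, 0.0, 275.7], [0.0, 515.6, 218.0], [0.0, 0.0, 1.0]] [[-0.4343, 0.7781, -0.4537, 1.1881], [0.9007, 0.38, -0.2105, 0.2205], [0.0086, -0.5001, -0.8659, 1.3949], [0.0, 0.0, 0.0, 1.0]]
top [[410.8, 0.0, 277.3], [0.0, 410.8, 209.2], [0.0, 0.0, 1.0]] [[0.0195, -0.9951, 0.0966, 0.3812], [-0.9998, -0.0195, 0.0012, -0.105], [0.0007, -0.0966, -0.9953, 1.2889], [0.0, 0.0, 0.0, 1.0]]
{'time': 0.1, 'q': [1.2821, 0.2647, 1.6053, 0.0, 1.2737, -0.0369], 'joint_vel': [-0.0003, -0.0022, -0.0022, -0.0003, 0.0002, -0.0022], 'joint_torque': [0.0009, -51.67, -36.8595, -0.0001, 0.0062, -0.0], 'tool_pos': [0.168, 0.6531, 0.2441], 'tcp_rot': [2.4819, 1.9241, -0.0027], 'wrist_force': [-1.4857, -0.5108, -0.2822], 'torque': [-0.0057, -0.0041, -0.0864], 'width': 0.9981}
```

View pics/scene0.png

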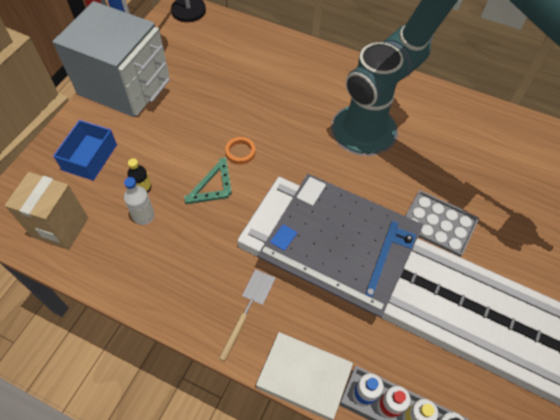

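View pics/top0.png

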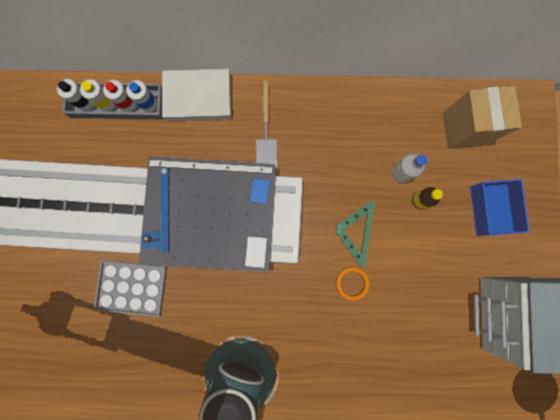

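```bash
python3 - <<'E'
import cv2,numpy as np
t=np.load("top0.npz")["img"][:,:,::-1]; s=np.load("scene0.npz")["img"][:,:,::-1]
cv2.imwrite("pics/t1.png",cv2.resize(t[150:280,130:310],None,fx=4.4,fy=4.4,interpolation=cv2.INTER_CUBIC))
cv2.imwrite("pics/t2.png",cv2.resize(t[190:310,320:450],None,fx=5,fy=5,interpolation=cv2.INTER_CUBIC))
cv2.imwrite("pics/s1.png",cv2.resize(s[165:315,235:425],None,fx=4,fy=4,interpolation=cv2.INTER_CUBIC))
cv2.imwrite("pics/s2.png",cv2.resize(s[125:225,170:270],None,fx=6,fy=6,interpolation=cv2.INTER_CUBIC))
E
```

```text
(no output)
```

View pics/t1.png

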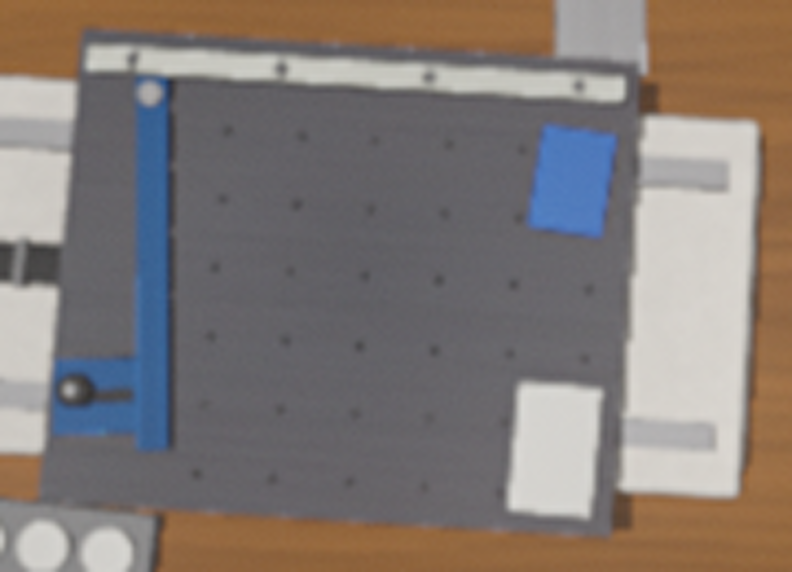

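View pics/t2.png

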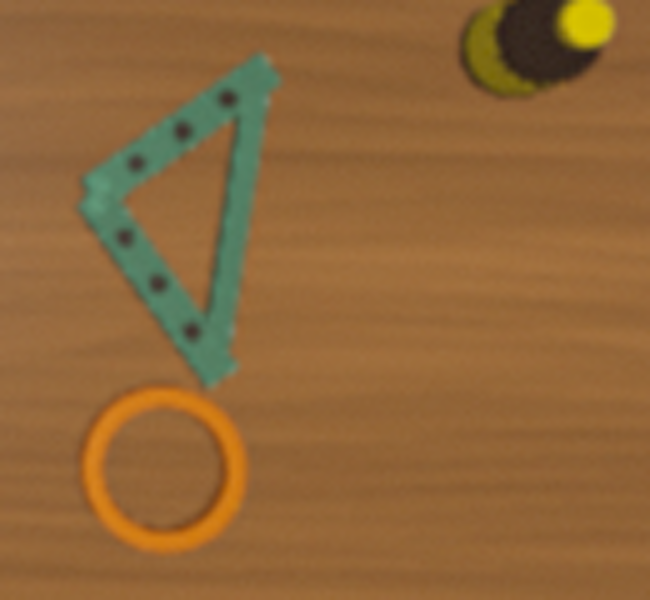

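View pics/s1.png

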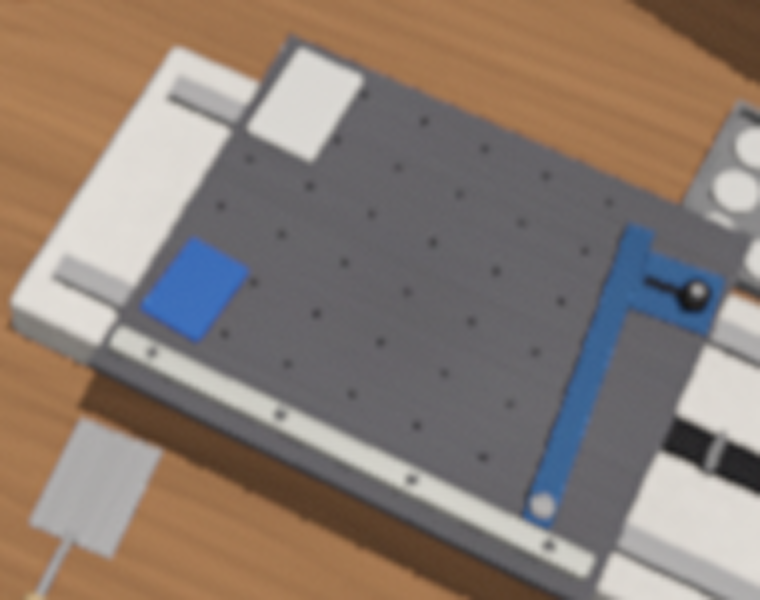

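View pics/s2.png

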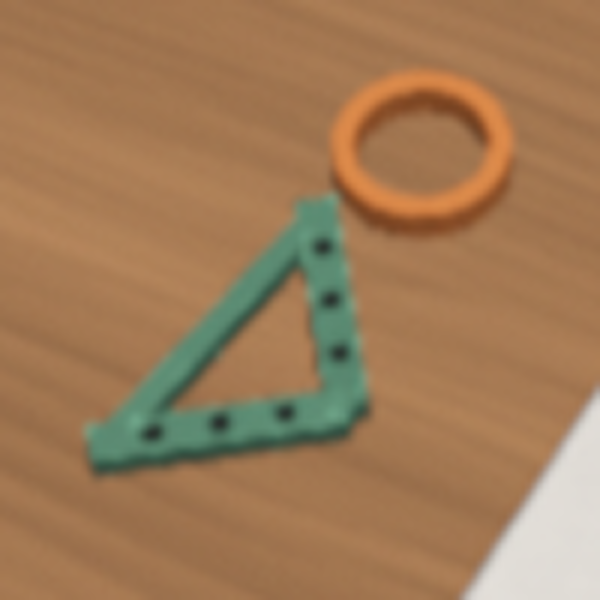

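```bash
cat > h.py <<'E'
import cv2,numpy as np
def cast(c,px,z):
    px=np.atleast_2d(np.asarray(px,float)); K=c["camera_matrix"];P=c["pose"]
    d=np.c_[px,np.ones(len(px))]@np.linalg.inv(K).T@P[:3,:3].T; o=P[:3,3]
    return (o+d*((z-o[2])/d[:,2])[:,None])[:,:2]
def line(p):
    vx,vy,x,y=cv2.fitLine(np.float32(p)*1000,cv2.DIST_HUBER,0,.01,.01).ravel(); return np.array([vx,vy]),np.array([x,y])/1000
def isect(a,b):
    t=np.linalg.solve(np.c_[a[0],-b[0]],b[1]-a[1]); return a[1]+t[0]*a[0]
E
python3 - <<'E'
from h import *
for n,roi in (("top",(190,270,325,390)),("scene",(150,215,175,245))):
    c=dict(np.load(n+"0.npz")); im=c["img"]; hsv=cv2.cvtColor(im,cv2.COLOR_RGB2HSV)
    m=cv2.inRange(hsv,(65,60,40),(95,255,255)); mm=np.zeros_like(m); a,b,e,f=roi; mm[a:b,e:f]=m[a:b,e:f]
    cs,_=cv2.findContours(mm,cv2.RETR_CCOMP,cv2.CHAIN_APPROX_NONE); cs=sorted(cs,key=cv2.contourArea)[::-1]
    print(n,[cv2.contourArea(k) for k in cs[:4]])
    o=cs[0][:,0]
    for z in (0,.018):
        w=cast(c,o,z); hull=w
        a_,tri=cv2.minEnclosingTriangle(np.float32(w*1000)); print("tri",z,tri[:,0].round(1).tolist())
        V=tri[:,0]/1000
        # fit each side w/ nearby contour points
        L=[]
        for i in range(3):
            A,B=V[i],V[(i+1)%3]; u=(B-A)/np.linalg.norm(B-A); nrm=np.array([-u[1],u[0]])
            s=(w-A)@u; d=abs((w-A)@nrm); l=np.linalg.norm(B-A)
            q=w[(d<.004)&(s>.15*l)&(s<.85*l)]; L.append(line(q)); 
            print("  side",A.round(3),B.round(3),len(q),"dir deg",np.degrees(np.arctan2(*L[-1][0][::-1])).round(2))
        for i in range(3): print("  corner",isect(L[i],L[i-1]).round(4))
    # holes: dark blobs
    g=cv2.cvtColor(im,cv2.COLOR_RGB2GRAY); fil=cv2.drawContours(np.zeros_like(m),[o],-1,255,-1)
    for k in cs[1:12]:
        if 0<cv2.contourArea(k)<30:
            M=k[:,0].mean(0); print("  hole",M.round(1),cast(c,M,.018)[0].round(4))
E
```

```text
top [1179.5, 552.5, 18.5, 17.5]
tri 0 [[547.2000122070312, -412.5], [320.5, -376.29998779296875], [451.3999938964844, -280.70001220703125]]
  side [ 0.547 -0.412] [ 0.32  -0.376] 8 dir deg -9.1
  side [ 0.32  -0.376] [ 0.451 -0.281] 30 dir deg 36.21
  side [ 0.451 -0.281] [ 0.547 -0.412] 30 dir deg -54.03
  corner [ 0.5424 -0.408 ]
  corner [ 0.3263 -0.3734]
  corner [ 0.451  -0.2821]
tri 0.018 [[450.3999938964844, -278.20001220703125], [544.9000244140625, -408.20001220703125], [321.29998779296875, -372.5]]
  side [ 0.45  -0.278] [ 0.545 -0.408] 30 dir deg -54.03
  side [ 0.545 -0.408] [ 0.321 -0.372] 9 dir deg -9.12
  side [ 0.321 -0.372] [ 0.45  -0.278] 30 dir deg 36.22
  corner [ 0.4501 -0.2796]
  corner [ 0.5402 -0.4038]
  corner [ 0.3272 -0.3696]
  hole [357.8 255.8] [ 0.3652 -0.3541]
  hole [344.3 237.2] [ 0.4215 -0.3122]
  hole [365.2 209.2] [ 0.5097 -0.377 ]
  hole [356.  215.9] [ 0.4883 -0.3483]
  hole [351.  246.1] [ 0.3947 -0.333 ]
  hole [347. 222.] [ 0.4688 -0.3204]
scene [970.0, 382.0, 2.0, 2.0]
tri 0 [[446.70001220703125, -281.8999938964844], [546.0, -417.5], [310.79998779296875, -381.29998779296875]]
  side [ 0.447 -0.282] [ 0.546 -0.417] 37 dir deg -53.89
  side [ 0.546 -0.417] [ 0.311 -0.381] 3 dir deg -29.69
  side [ 0.311 -0.381] [ 0.447 -0.282] 29 dir deg 36.06
  corner [ 0.4465 -0.2844]
  corner [ 0.5593 -0.4391]
  corner [ 0.3769 -0.3351]
tri 0.018 [[322.1000061035156, -373.5], [456.29998779296875, -275.3999938964844], [554.2999877929688, -409.20001220703125]]
  side [ 0.322 -0.374] [ 0.456 -0.275] 29 dir deg 36.06
  side [ 0.456 -0.275] [ 0.554 -0.409] 37 dir deg -53.89
  side [ 0.554 -0.409] [ 0.322 -0.374] 3 dir deg -29.71
  corner [ 0.3874 -0.3279]
  corner [ 0.456  -0.2779]
  corner [ 0.5674 -0.4306]
  hole [223. 166.] [ 0.3654 -0.3546]
  hole [217. 193.] [ 0.4659 -0.3212]
  hole [206. 195.] [ 0.4877 -0.3488]
  hole [195. 197.] [ 0.5094 -0.3762]
```

```bash
python3 - <<'E'
from h import *
for n,roi in (("top",(150,185,140,280)),("scene",(240,312,255,390))):
    c=dict(np.load(n+"0.npz")); im=c["img"]; hsv=cv2.cvtColor(im,cv2.COLOR_RGB2HSV)
    a,b,e,f=roi
    m=np.zeros(im.shape[:2],np.uint8); m[a:b,e:f]=cv2.inRange(hsv,(0,0,165),(179,60,255))[a:b,e:f]
    cs,_=cv2.findContours(m,cv2.RETR_EXTERNAL,cv2.CHAIN_APPROX_NONE)
    for k in sorted(cs,key=cv2.contourArea)[::-1][:3]:
        if cv2.contourArea(k)<150: continue
        for z in (.086,.098):
            w=cast(c,k[:,0],z); r=cv2.minAreaRect(np.float32(w*1000)); print(n,"bright",z,cv2.contourArea(k),np.round(r[0],1),np.round(r[1],1),round(r[2],2))
            L=line(w); u=L[0]; u=u*np.sign(u[1]); nn=np.array([u[1],-u[0]]); s=(w-w.mean(0))@u;d=(w-w.mean(0))@nn
            mid=abs(s)<.15
            for nm,q in (("lo",w[mid&(d<0)]),("hi",w[mid&(d>0)])):
                l=line(q); print("   ",nm,"pt",l[1].round(4),"dir",np.degrees(np.arctan2(*l[0][::-1])).round(2))
    m=cv2.inRange(hsv,(98,120,40),(115,255,255))
    R=(160,262,140,175) if n=="top" else (215,300,360,420)
    a,b,e,f=R; mm=np.zeros_like(m); mm[a:b,e:f]=m[a:b,e:f]
    cv2.imwrite(f"pics/m_{n}.png",cv2.resize(mm[a:b,e:f],None,fx=5,fy=5))
    cs,_=cv2.findContours(mm,cv2.RETR_EXTERNAL,cv2.CHAIN_APPROX_NONE); k=max(cs,key=cv2.contourArea)
    for z in (.086,.098):
        w=cast(c,k[:,0],z)
        # working face side: lowest y
        lo=w[:,0].min();hi=w[:,0].max(); q=[]
        for x in np.arange(lo+.03,hi-.03,.004):
            t=w[abs(w[:,0]-x)<.003]; 
            if len(t): q.append(t[t[:,1].argmin()])
        l=line(np.array(q)); print(n,"fence face",z,l[1].round(4),np.degrees(np.arctan2(*l[0][::-1])).round(2),"x range",lo.round(4),hi.round(4),len(q))
print(cast(dict(np.load("top0.npz")),[164.1-.5,171.1-.5],.099))
E
```

```text
top bright 0.086 172.5 [617.5 -18.6] [128.8  15.2] 87.5
    lo pt [ 0.6113 -0.0177] dir 87.16
    hi pt [ 0.6234 -0.018 ] dir 87.36
top bright 0.098 172.5 [615.2 -19.5] [127.5  15.1] 87.5
    lo pt [ 0.6091 -0.0186] dir 87.16
    hi pt [ 0.621  -0.0189] dir 87.36
top fence face 0.086 [0.4711 0.2198] 2.6 x range 0.369 0.6023 44
top fence face 0.098 [0.4705 0.2166] 2.6 x range 0.3691 0.6001 43
scene bright 0.086 583.0 [615.2  94.5] [362.5  17. ] 87.59
    lo pt [0.6085 0.0987] dir 87.75
    hi pt [0.6224 0.0988] dir 87.61
scene bright 0.098 583.0 [620.4  95.7] [359.1  16.8] 87.59
    lo pt [0.6139 0.1007] dir 87.74
    hi pt [0.6277 0.1026] dir 87.54
scene bright 0.086 397.0 [708.5 -31.9] [96.7 52.2] 26.9
    lo pt [ 0.7112 -0.0203] dir 12.54
    hi pt [ 0.7177 -0.0557] dir 27.8
scene bright 0.098 397.0 [712.9 -29.6] [95.8 51.7] 26.9
    lo pt [ 0.7156 -0.0181] dir 12.54
    hi pt [ 0.722  -0.0532] dir 27.81
scene fence face 0.086 [0.4717 0.2172] 2.54 x range 0.3613 0.5875 42
scene fence face 0.098 [0.479  0.2173] 2.55 x range 0.3689 0.593 42
[[0.60392514 0.23234865]]
```

```bash
cat >> h.py <<'E'
from scipy.spatial.transform import Rotation as Ro
def plan(target=None,yaw=None,vec=None):
    from workcell import bot
    s=bot.read_state(); R=Ro.from_rotvec(s["tcp_rot"]).as_matrix(); p=np.array(s["tool_pos"])
    cy=np.degrees(np.arctan2(R[1,0],R[0,0])); tilt=np.degrees(np.arccos(-R[2,2]))
    print("t",round(s["time"],2),"pos",p.round(4),"yaw",cy.round(2),"tilt",tilt.round(2),"tilt zxy",R[:2,2].round(4),"F",np.round(s["wrist_force"],1),"T",np.round(s["torque"],2),"w",round(s["width"],3),"q",np.round(s["q"],2))
    if target is not None: vec=np.array(target)-p
    if vec is not None: print(" units",(R.T@np.array(vec)/.03).round(3))
    if yaw is not None: print(" az total",(-(yaw-cy)/6))
E
python3 - <<'E'
from h import *
plan((.52,.2,.22),81); plan((.4335,-.3855,.12))
E
```

```text
t 0.1 pos [0.168  0.6531 0.2441] yaw 75.57 tilt 0.12 tilt zxy [-0.0006 -0.002 ] F [-1.5 -0.5 -0.3] T [-0.01 -0.   -0.09] w 0.998 q [ 1.28  0.26  1.61  0.    1.27 -0.04]
 units [-11.701  15.127   0.825]
 az total -0.9047756876045957
t 0.1 pos [0.168  0.6531 0.2441] yaw 75.57 tilt 0.12 tilt zxy [-0.0006 -0.002 ] F [-1.5 -0.5 -0.3] T [-0.01 -0.   -0.09] w 0.998 q [ 1.28  0.26  1.61  0.    1.27 -0.04]
 units [-31.314  17.198   4.199]
```

{"name": "arm_command", "arguments": {
  "steps": [-0.8,1,0,0,0,-0.2,1,-0.8,1,0,0,0,-0.2,1,-0.8,1,0,0,0,-0.2,1,-0.8,1,0,0,0,-0.2,1,-0.8,1,0,0,0,-0.1,1,-0.8,1,0,0,0,0,1,-0.8,1,0,0,0,0,1,-0.8,1,0,0,0,0,1,-0.8,1,0,0,0,0,1,-0.8,1,0,0,0,0,1]
}}

```text
time: 1.35
tool_pos: [0.4196, 0.3619, 0.2448]
tcp_rot: [-2.389, -2.04, 0.001]
wrist_force: [0.1, -0.6, -0.3]
width: 1.002
```

{"name": "arm_command", "arguments": {
  "steps": [-0.8,1,0,0,0,0,1,-0.8,1,0,0,0,0,1,-0.8,0.8,0,0,0,0,1,-0.9,0.6,0,0,0,0,1,-1,0.3,0,0,0,0,1,-1,0.2,0,0,0,0,1,-1,0,0,0,0,0,1,-1,0,0,0,0,0,1,-1,0,0,0,0,0,1,-1,0,0,0,0,0,1]
}}

```text
time: 2.6
tool_pos: [0.4903, 0.0682, 0.2448]
tcp_rot: [-2.389, -2.04, 0.001]
wrist_force: [0.3, -0.3, -0.4]
width: 0.997
```

```bash
python3 - <<'E'
from h import *
plan((.4335,-.3855,.10),81.05)
E
```

```text
t 2.6 pos [0.4903 0.0682 0.2448] yaw 80.98 tilt 0.05 tilt zxy [-0.0008 -0.0001] F [ 0.3 -0.3 -0.4] T [ 0.02 -0.04  0.  ] w 0.997 q [ 0.09 -0.08  1.98 -0.    1.24 -1.33]
 units [-15.233   0.506   4.83 ]
 az total -0.011792184856505608
```

{"name": "arm_command", "arguments": {
  "steps": [-1,0,0,0,0,0,1,-1,0,0,0,0,0,1,-1,0,0,0,0,0,1,-1,0,0,0,0,0,1,-1,0,0,0,0,0,1,-1,0,0,0,0,0,1,-1,0,0,0,0,0,1,-1,0.1,0,0,0,0,1,-1,0.1,0,0,0,0,1,-1,0.1,0,0,0,0,1]
}}

```text
time: 3.85
tool_pos: [0.4522, -0.2293, 0.2448]
tcp_rot: [-2.389, -2.039, 0.0]
wrist_force: [-0.4, -0.6, -0.2]
width: 0.998
```

{"name": "arm_command", "arguments": {
  "steps": [-1,0.1,0,0,0,0,1,-1,0.1,0.5,0,0,0,1,-1,0,1,0,0,0,1,-1,0,1,0,0,0,1,-0.8,0,1,0,0,0,1,-0.3,0,1,0,0,0,1,-0.1,0,0.3,0,0,0,1,0,0,0,0,0,0,1]
}}

```text
time: 4.85
tool_pos: [0.4337, -0.383, 0.1007]
tcp_rot: [-2.388, -2.038, 0.0]
wrist_force: [-0.0, -0.2, 0.1]
width: 0.999
```

```bash
python3 - <<'E'
from h import *
from workcell import bot
plan((.4335,-.3855,.04),81.05)
for n in("scene","top"):
    c=bot.read_camera(n); cv2.imwrite(f"pics/{n}1.png",c["img"][:,:,::-1])
    r=c["img"][110:250,150:290] if n=="scene" else c["img"][180:300,310:450]
    cv2.imwrite(f"pics/{n}1c.png",cv2.resize(r[:,:,::-1],None,fx=4,fy=4))
E
```

```text
t 4.85 pos [ 0.4337 -0.383   0.1007] yaw 80.96 tilt 0.11 tilt zxy [-0.0013  0.0014] F [-0.  -0.2  0.1] T [ 0.02  0.   -0.02] w 0.999 q [-0.77  0.22  1.95  0.    0.98 -2.18]
 units [-0.086  0.008  2.022]
 az total -0.014189991288456364
```

View pics/scene1c.png

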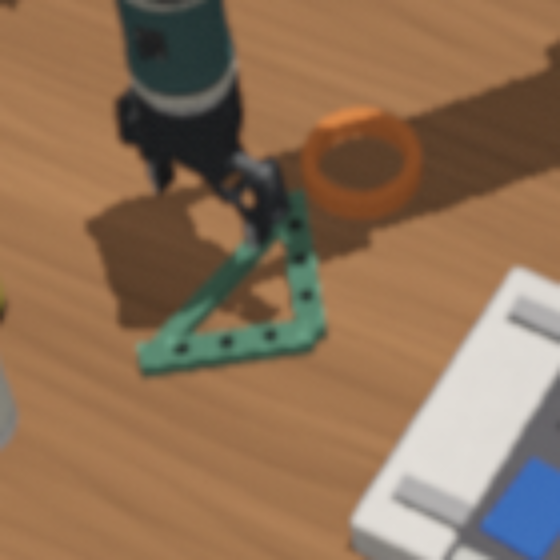

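View pics/top1c.png

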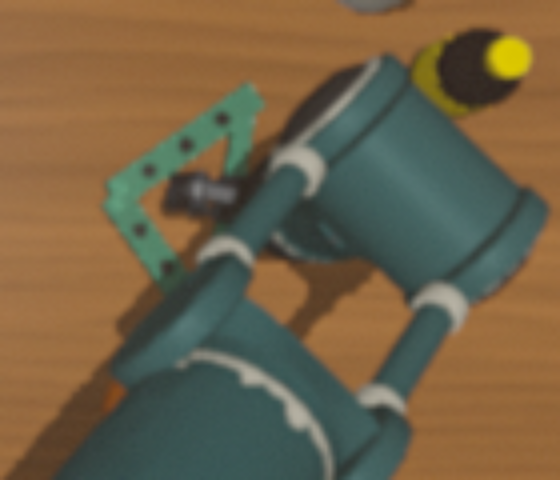

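View pics/scene1.png

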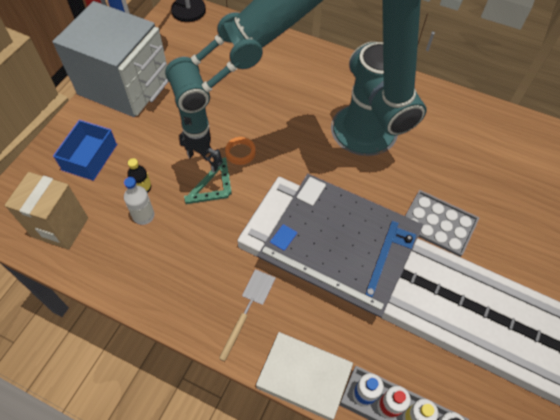

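{"name": "arm_command", "arguments": {
  "steps": [-0.05,0,0.8,0,0,0,1,-0.04,0,0.8,0,0,0,1,0,0,0.6,0,0,0,0.8,0,0,0.3,0,0,0,0.7,0,0,0.1,0,0,0,0.6,0,0,0,0,0,0,0.5,0,0,0,0,0,0,0.45],
  "squeeze": 60
}}

```text
time: 5.82
tool_pos: [0.4343, -0.3867, 0.0241]
tcp_rot: [2.388, 2.039, 0.0]
wrist_force: [0.6, 0.4, 0.4]
width: 0.45
```

```bash
python3 - <<'E'
from h import *
from workcell import bot
plan((.4335,-.3855,.018),81.05)
for n in("scene",):
    c=bot.read_camera(n); 
    r=c["img"][135:215,175:255]
    cv2.imwrite(f"pics/{n}2c.png",cv2.resize(r[:,:,::-1],None,fx=7,fy=7,interpolation=cv2.INTER_CUBIC))
E
```

```text
t 5.83 pos [ 0.4343 -0.3867  0.0241] yaw 80.97 tilt 0.08 tilt zxy [ 0.001 -0.001] F [0.6 0.4 0.4] T [-0.03  0.07  0.04] w 0.45 q [-0.77  0.32  1.98  0.    0.84 -2.18]
 units [ 0.035 -0.031  0.202]
 az total -0.013403931104342348
```

View pics/scene2c.png

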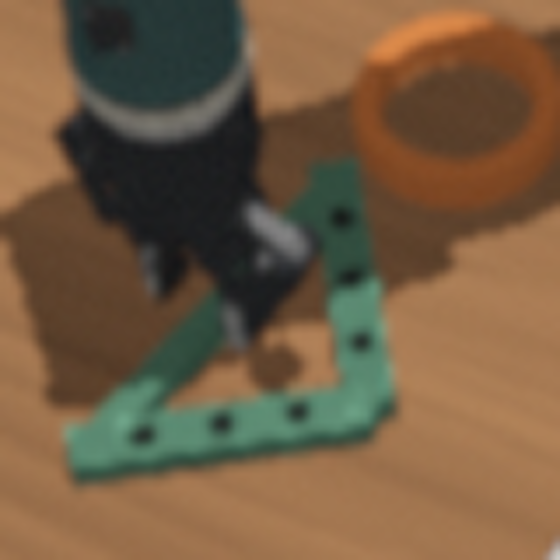

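{"name": "arm_command", "arguments": {
  "steps": [0,0,0.17,0,0,0,0.4,0,0,0,0,0,0,0.2,0,0,0,0,0,0,0,0,0,0,0,0,0,0,0,0,0,0,0,0,0,0,0,0,0,0,0,0],
  "squeeze": 60
}}

```text
time: 6.62
tool_pos: [0.4335, -0.3859, 0.018]
tcp_rot: [-2.389, -2.039, -0.0]
wrist_force: [-0.9, 1.5, 1.5]
width: 0.167
```

```bash
python3 - <<'E'
from h import *
plan()
E
```

```text
t 6.62 pos [ 0.4335 -0.3859  0.018 ] yaw 80.97 tilt 0.04 tilt zxy [-0.0005  0.0006] F [-0.9  1.5  1.5] T [0.38 0.07 0.  ] w 0.167 q [-0.77  0.33  1.99  0.    0.83 -2.18]
```

{"name": "arm_command", "arguments": {
  "steps": [0,0,0,0,0,0,0,0,0,-0.3,0,0,0,0,0,0,-0.6,0,0,0,0,0,0,-1,0,0,0,0,0,0,-1,0,0,0,0,0,0,-1,0,0,0,0,0,0,-1,0,0,0,0,0,0,-0.6,0,0,0,0,0,0,0,0,0,0,0],
  "squeeze": 110
}}

```text
time: 7.75
tool_pos: [0.4347, -0.3872, 0.1855]
tcp_rot: [2.386, 2.037, 0.001]
wrist_force: [-0.5, -0.0, -5.2]
width: 0.153
```

```bash
python3 - <<'E'
from h import *
from workcell import bot
plan((.53,.10,.19),42.6)
for n in("scene",):
    c=bot.read_camera(n); 
    r=c["img"][100:240,150:290]
    cv2.imwrite(f"pics/{n}3c.png",cv2.resize(r[:,:,::-1],None,fx=4,fy=4,interpolation=cv2.INTER_CUBIC))
E
```

```text
t 7.75 pos [ 0.4347 -0.3872  0.1855] yaw 80.97 tilt 0.25 tilt zxy [ 0.0031 -0.0031] F [-0.5 -0.  -5.2] T [-0.17  0.    0.02] w 0.153 q [-0.77  0.13  1.87 -0.    1.13 -2.18]
 units [16.535  0.589 -0.191]
 az total 6.395152042233466
```

View pics/scene3c.png

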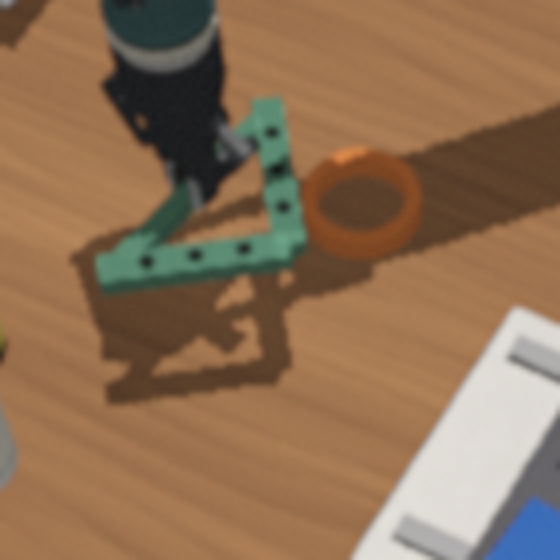

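{"name": "arm_command", "arguments": {
  "steps": [1,0,-0.1,0,0,0,0,1,0,-0.1,0,0,0,0,1,0,0,0,0,0,0,1,0,0,0,0,0,0,1,0,0,0,0,0,0,1,0,0,0,0,0,0,1,0,0,0,0,0,0,1,0,0,0,0,0,0,1,0,0,0,0,0,0,1,0,0,0,0,0,0]
}}

```text
time: 9.05
tool_pos: [0.4795, -0.0886, 0.1871]
tcp_rot: [-2.387, -2.038, 0.004]
wrist_force: [0.8, -0.6, -4.2]
width: 0.153
```

{"name": "arm_command", "arguments": {
  "steps": [1,0,0,0,0,0,0,1,0,0,0,0,0,0,1,0,0,0,0,0.4,0,1,0,0,0,0,1,0,1,0,0,0,0,1,0,1,0,0,0,0,1,0,0.7,0,0,0,0,1,0,0,0,0,0,0,1,0,0,0,0,0,0,1,0,0,0,0,0,0,0,0]
}}

```text
time: 10.3
tool_pos: [0.5307, 0.1027, 0.187]
tcp_rot: [-2.926, -1.142, 0.006]
wrist_force: [0.0, 0.2, -4.1]
width: 0.15
```

```bash
python3 - <<'E'
from h import *
plan((.522,.1138,.13),42.6)
E
```

```text
t 10.3 pos [0.5307 0.1027 0.187 ] yaw 42.65 tilt 0.23 tilt zxy [-0.004  -0.0006] F [ 0.   0.2 -4.1] T [-0.07  0.12 -0.02] w 0.15 q [ 0.15  0.06  1.95  0.    1.14 -0.6 ]
 units [ 0.043 -0.463  1.902]
 az total 0.008070521046549336
```

{"name": "arm_command", "arguments": {
  "steps": [0,-0.46,0.6,0,0,0,0,0,0,0.8,0,0,0,0,0,0,0.4,0,0,0,0,0,0,0,0,0,0,0]
}}

```text
time: 10.8
tool_pos: [0.521, 0.113, 0.1332]
tcp_rot: [-2.926, -1.141, 0.006]
wrist_force: [-0.3, -0.2, -3.6]
width: 0.153
```

```bash
python3 - <<'E'
from h import *
from workcell import bot
plan((.522,.1138,.106),42.6)
for n in("scene","top"):
    c=bot.read_camera(n); np.savez(n+"4.npz",**c)
    r=c["img"][165:315,235:425] if n=="scene" else c["img"][150:280,130:310]
    cv2.imwrite(f"pics/{n}4c.png",cv2.resize(r[:,:,::-1],None,fx=4,fy=4,interpolation=cv2.INTER_CUBIC))
E
```

```text
t 10.8 pos [0.521  0.113  0.1332] yaw 42.61 tilt 0.23 tilt zxy [-0.004  -0.0005] F [-0.3 -0.2 -3.6] T [-0.07  0.09  0.08] w 0.153 q [ 0.17  0.1   2.02  0.    1.03 -0.58]
 units [0.047 0.006 0.905]
 az total 0.0017384981733883365
```

View pics/scene4c.png

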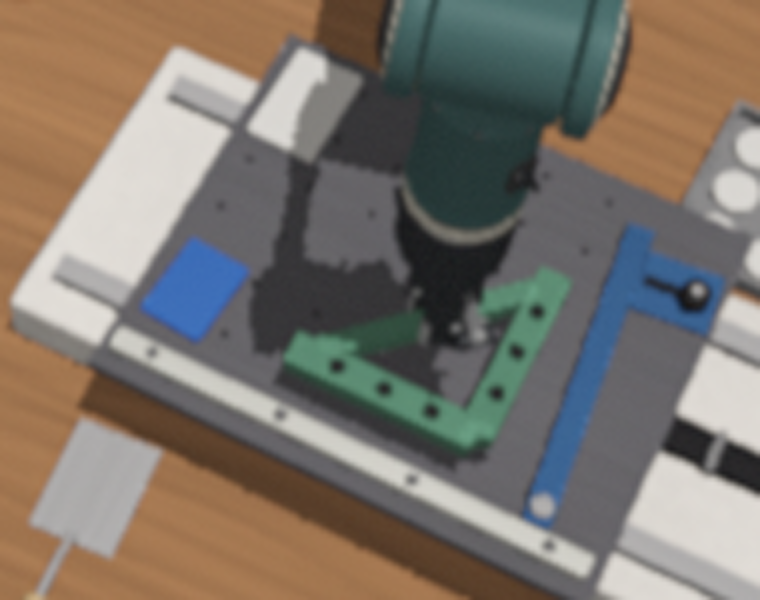

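View pics/top4c.png

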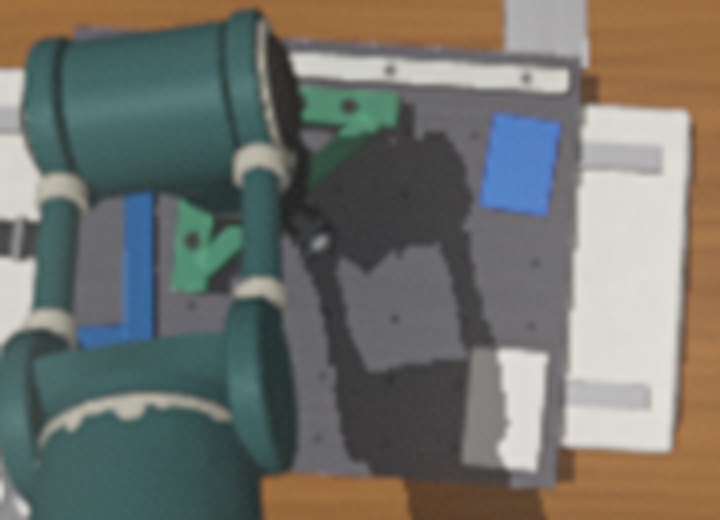

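```bash
cat > m.py <<'E'
from h import *
def rail(c):
    im=c["img"];hsv=cv2.cvtColor(im,cv2.COLOR_RGB2HSV); m=np.zeros(im.shape[:2],np.uint8)
    m[240:312,255:390]=cv2.inRange(hsv,(0,0,165),(179,60,255))[240:312,255:390]
    k=max(cv2.findContours(m,cv2.RETR_EXTERNAL,cv2.CHAIN_APPROX_NONE)[0],key=cv2.contourArea)
    w=cast(c,k[:,0],.098); r=cv2.minAreaRect(np.float32(w*1000)); return np.array(r[0])/1000,r
def holes(c,ztop):
    im=c["img"];hsv=cv2.cvtColor(im,cv2.COLOR_RGB2HSV); m=np.zeros(im.shape[:2],np.uint8)
    R=(215,300,295,400); a,b,e,f=R
    m[a:b,e:f]=cv2.inRange(hsv,(65,60,40),(95,255,255))[a:b,e:f]
    k=max(cv2.findContours(m,cv2.RETR_EXTERNAL,cv2.CHAIN_APPROX_NONE)[0],key=cv2.contourArea)
    fil=cv2.drawContours(np.zeros_like(m),[k],-1,255,-1)
    g=cv2.cvtColor(im,cv2.COLOR_RGB2GRAY).astype(float); big=cv2.bitwise_and(fil,cv2.bitwise_not(m))
    n,lab,st,ce=cv2.connectedComponentsWithStats(big)
    out=[]
    for i in range(1,n):
        if 3<=st[i,4]<=40:
            x,y=ce[i].round().astype(int); s=slice(y-3,y+4),slice(x-3,x+4); wt=np.clip(85-g[s],0,None); yy,xx=np.mgrid[s]
            if wt.sum()>0: out.append((( xx*wt).sum()/wt.sum(),(yy*wt).sum()/wt.sum(),st[i,4]))
    return k[:,0],[(np.round(o,1),cast(c,o[:2],ztop)[0].round(4)) for o in out]
def fence(c):
    im=c["img"];hsv=cv2.cvtColor(im,cv2.COLOR_RGB2HSV); m=np.zeros(im.shape[:2],np.uint8)
    m[215:300,360:420]=cv2.inRange(hsv,(98,120,40),(115,255,255))[215:300,360:420]
    k=max(cv2.findContours(m,cv2.RETR_EXTERNAL,cv2.CHAIN_APPROX_NONE)[0],key=cv2.contourArea)
    w=cast(c,k[:,0],.098); return w
E
python3 - <<'E'
from m import *
c=dict(np.load("scene4.npz")); print(rail(c)); k,h=holes(c,.1332)
for x in h: print(x)
E
```

```text
(array([0.62038055, 0.09566356]), ((620.3805541992188, 95.66355895996094), (359.1406555175781, 16.917560577392578), 87.58776092529297))
(array([368.9, 242.5,   3. ]), array([0.4844, 0.1782]))
(array([363.7, 252.5,   4. ]), array([0.5194, 0.1764]))
(array([318.8, 256. ,   4. ]), array([0.583 , 0.0706]))
(array([330.6, 261.8,   4. ]), array([0.5848, 0.1059]))
(array([358.7, 262.9,   5. ]), array([0.5546, 0.1754]))
(array([342.3, 267.4,   4. ]), array([0.5863, 0.1406]))
```

{"name": "arm_command", "arguments": {
  "steps": [0,0,0.5,0,0,0,0,0,0,0.35,0,0,0,0,0,0,0.07,0,0,0,0,0,0,0,0,0,0,0]
}}

```text
time: 11.4
tool_pos: [0.5226, 0.1129, 0.1072]
tcp_rot: [-2.927, -1.14, 0.001]
wrist_force: [-0.2, -0.6, -4.1]
width: 0.154
```

```bash
python3 - <<'E'
from h import *
plan(vec=(.0150,-.0006,0)); plan(vec=(.0015,.035,0))
E
```

```text
t 11.4 pos [0.5226 0.1129 0.1072] yaw 42.57 tilt 0.04 tilt zxy [-0.0008 -0.0001] F [-0.2 -0.6 -4.1] T [-0.05  0.07  0.01] w 0.154 q [ 0.17  0.13  2.04  0.    0.98 -0.58]
 units [ 0.355  0.353 -0.   ]
t 11.4 pos [0.5226 0.1129 0.1072] yaw 42.57 tilt 0.04 tilt zxy [-0.0008 -0.0001] F [-0.2 -0.6 -4.1] T [-0.05  0.07  0.01] w 0.154 q [ 0.17  0.13  2.04  0.    0.98 -0.58]
 units [ 0.826 -0.825 -0.   ]
```

{"name": "arm_command", "arguments": {
  "steps": [0,0,0.07,0,0,0,0,0,0,0,0,0,0,0]
}}

```text
time: 11.65
tool_pos: [0.5229, 0.113, 0.1056]
tcp_rot: [2.927, 1.14, 0.0]
wrist_force: [-0.7, -0.2, -4.2]
width: 0.151
```

{"name": "arm_command", "arguments": {
  "steps": [0,0,0.04,0,0,0,0,0,0,0,0,0,0,0]
}}

```text
time: 11.9
tool_pos: [0.523, 0.1131, 0.1045]
tcp_rot: [2.927, 1.14, 0.001]
wrist_force: [-0.1, 0.6, -3.7]
width: 0.151
```

{"name": "arm_command", "arguments": {
  "steps": [0,0,0.03,0,0,0,0,0,0,0,0,0,0,0]
}}

```text
time: 12.15
tool_pos: [0.5231, 0.113, 0.1042]
tcp_rot: [2.927, 1.14, 0.001]
wrist_force: [-2.1, -1.0, 3.6]
width: 0.153
```

{"name": "arm_command", "arguments": {
  "steps": [0,0,0.02,0,0,0,0,0,0,0,0,0,0,0]
}}

```text
time: 12.4
tool_pos: [0.5231, 0.113, 0.1042]
tcp_rot: [2.927, 1.14, 0.001]
wrist_force: [-4.1, -0.6, 7.5]
width: 0.149
```

{"name": "arm_command", "arguments": {
  "steps": [0,0,-0.03,0,0,0,0,0.12,0.12,0,0,0,0,0,0.12,0.12,0,0,0,0,0,0.08,0.08,0,0,0,0,0,0,0,0,0,0,0,0]
}}

```text
time: 13.02
tool_pos: [0.5368, 0.1127, 0.1042]
tcp_rot: [-2.927, -1.14, -0.001]
wrist_force: [-2.5, 0.2, 3.9]
width: 0.157
```

{"name": "arm_command", "arguments": {
  "steps": [0.03,0.03,0,0,0,0,0,0,0,0,0,0,0,0]
}}

```text
time: 13.28
tool_pos: [0.5368, 0.1127, 0.1042]
tcp_rot: [-2.926, -1.14, 0.003]
wrist_force: [-6.7, 1.0, 8.6]
width: 0.151
```

{"name": "arm_command", "arguments": {
  "steps": [0.03,0.03,0,0,0,0,0,0,0,0,0,0,0,0]
}}

```text
time: 13.52
tool_pos: [0.5369, 0.1127, 0.1042]
tcp_rot: [-2.925, -1.14, 0.007]
wrist_force: [-10.2, 1.5, 11.5]
width: 0.149
```

{"name": "arm_command", "arguments": {
  "steps": [0,0,-0.04,0,0,0,0,0.14,-0.14,0,0,0,0,0,0.14,-0.14,0,0,0,0,0,0.14,-0.14,0,0,0,0,0,0.1,-0.1,0,0,0,0,0,0,0,0,0,0,0,0]
}}

```text
time: 14.28
tool_pos: [0.5378, 0.1329, 0.1042]
tcp_rot: [2.926, 1.141, -0.008]
wrist_force: [-6.4, -5.6, 5.4]
width: 0.149
```

```bash
python3 - <<'E'
from h import *
from m import *
from workcell import bot
plan()
c=bot.read_camera("scene"); np.savez("scene5.npz",**c)
r=c["img"][165:315,235:425]
cv2.imwrite("pics/scene5c.png",cv2.resize(r[:,:,::-1],None,fx=4,fy=4,interpolation=cv2.INTER_CUBIC))
print(rail(c)[1]); 
for x in holes(c,.104)[1]: print(x)
E
```

```text
t 14.28 pos [0.5378 0.1329 0.1042] yaw 42.6 tilt 0.31 tilt zxy [-0.0046 -0.003 ] F [-6.4 -5.6  5.4] T [-0.78  1.01 -0.03] w 0.149 q [ 0.2   0.17  1.99 -0.    0.98 -0.54]
((620.6229858398438, 95.65335083007812), (359.1406555175781, 16.432350158691406), 87.58776092529297)
(array([371.7, 254.9,   4. ]), array([0.5014, 0.198 ]))
(array([366.7, 265. ,   3. ]), array([0.5363, 0.1965]))
(array([322.2, 268.5,   4. ]), array([0.5996, 0.0903]))
(array([333.8, 274.1,   5. ]), array([0.601 , 0.1254]))
(array([361.7, 275.1,   4. ]), array([0.5707, 0.1948]))
(array([345.6, 279.9,   4. ]), array([0.603 , 0.1606]))
```

View pics/scene5c.png

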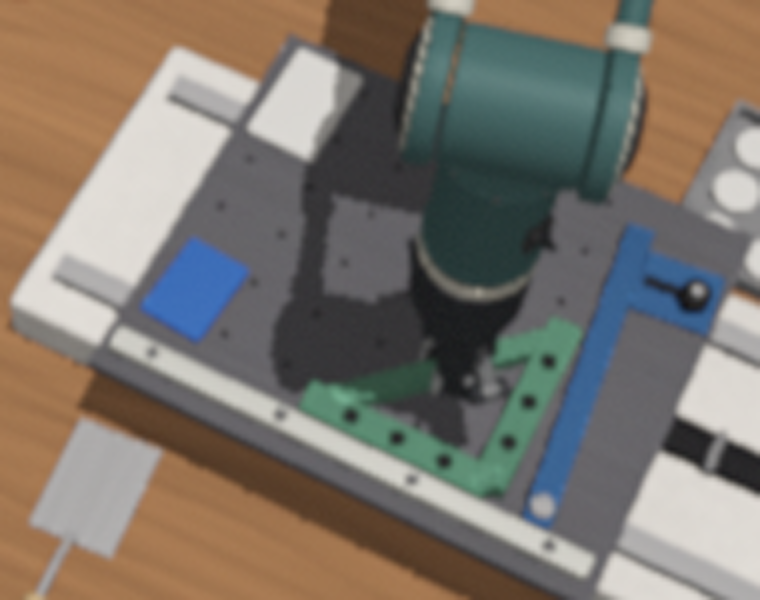

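{"name": "arm_command", "arguments": {
  "steps": [0.08,-0.08,0,0,0,0,0,0.08,-0.08,0,0,0,0,0,0.06,-0.06,0,0,0,0,0,0,0,0,0,0,0,0]
}}

```text
time: 14.82
tool_pos: [0.5381, 0.1413, 0.1042]
tcp_rot: [2.925, 1.141, -0.01]
wrist_force: [-7.0, -8.1, 5.6]
width: 0.155
```

{"name": "arm_command", "arguments": {
  "steps": [0.05,-0.05,0,0,0,0,0,0,0,0,0,0,0,0]
}}

```text
time: 15.08
tool_pos: [0.5383, 0.1433, 0.1042]
tcp_rot: [2.925, 1.14, -0.01]
wrist_force: [-6.6, -8.8, 6.1]
width: 0.151
```

```bash
python3 - <<'E'
from h import *
plan()
E
```

```text
t 15.07 pos [0.5383 0.1433 0.1042] yaw 42.61 tilt 0.38 tilt zxy [-0.0048 -0.0046] F [-6.6 -8.8  6.1] T [-1.41  1.07 -0.04] w 0.151 q [ 0.22  0.18  1.99 -0.    0.98 -0.52]
```

{"name": "arm_command", "arguments": {
  "steps": [0.03,0.03,-0.02,0,0,0,0,0.05,-0.05,0,0,0,0,0,0,0,0,0,0,0,0]
}}

```text
time: 15.45
tool_pos: [0.5384, 0.145, 0.1042]
tcp_rot: [2.925, 1.141, -0.014]
wrist_force: [-9.2, -10.6, 6.1]
width: 0.149
```

{"name": "arm_command", "arguments": {
  "steps": [0.04,-0.04,0,0,0,0,0,0,0,0,0,0,0,0]
}}

```text
time: 15.7
tool_pos: [0.5384, 0.1466, 0.1042]
tcp_rot: [2.925, 1.141, -0.014]
wrist_force: [-8.9, -9.2, 5.7]
width: 0.15
```

{"name": "arm_command", "arguments": {
  "steps": [0.03,-0.03,0,0,0,0,0,0,0,0,0,0,0,0]
}}

```text
time: 15.95
tool_pos: [0.5385, 0.1478, 0.1042]
tcp_rot: [2.925, 1.141, -0.014]
wrist_force: [-9.4, -10.1, 5.8]
width: 0.152
```

```bash
python3 - <<'E'
from h import *
from m import *
from workcell import bot
plan()
c=bot.read_camera("scene"); np.savez("scene6.npz",**c)
r=c["img"][165:315,235:425]
cv2.imwrite("pics/scene6c.png",cv2.resize(r[:,:,::-1],None,fx=4,fy=4,interpolation=cv2.INTER_CUBIC))
for x in holes(c,.104)[1]: print(x)
E
```

```text
t 15.95 pos [0.5385 0.1478 0.1042] yaw 42.61 tilt 0.54 tilt zxy [-0.0076 -0.0056] F [ -9.4 -10.1   5.8] T [-1.58  1.39 -0.04] w 0.152 q [ 0.23  0.18  1.98 -0.    0.99 -0.52]
(array([376.6, 257.1,   3. ]), array([0.5016, 0.2125]))
(array([371.7, 267.2,   4. ]), array([0.5364, 0.211 ]))
(array([327. , 270.9,   4. ]), array([0.6005, 0.105 ]))
(array([338.9, 276.4,   4. ]), array([0.6014, 0.1403]))
(array([366.7, 277.7,   5. ]), array([0.5719, 0.2098]))
(array([350.7, 282.1,   4. ]), array([0.603 , 0.1754]))
```

View pics/scene6c.png

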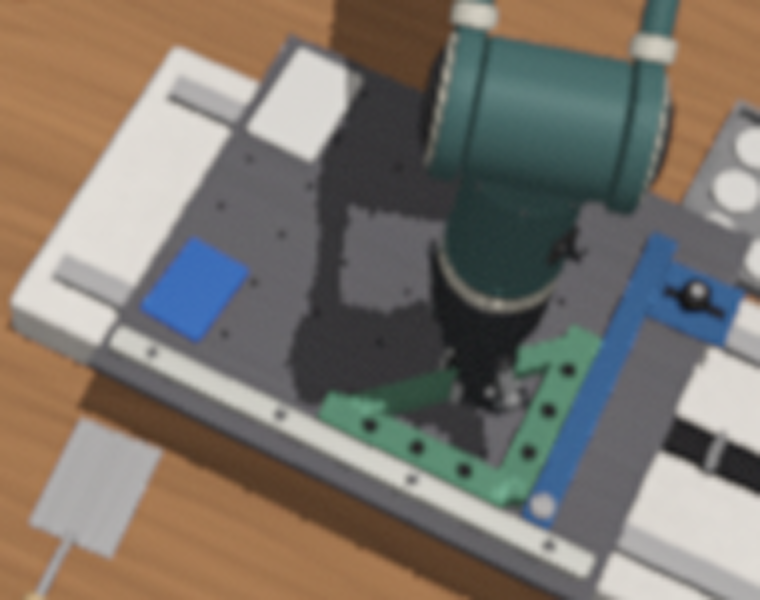

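{"name": "arm_command", "arguments": {
  "steps": [0.03,-0.03,0,0,0,0,0,0,0,0,0,0,0,0]
}}

```text
time: 16.25
tool_pos: [0.5385, 0.1491, 0.1042]
tcp_rot: [2.925, 1.141, -0.014]
wrist_force: [-9.0, -9.6, 6.9]
width: 0.149
```

{"name": "arm_command", "arguments": {
  "steps": [0.02,-0.02,0,0,0,0,0,0,0,0,0,0,0,0]
}}

```text
time: 16.5
tool_pos: [0.5385, 0.1494, 0.1042]
tcp_rot: [2.924, 1.141, -0.015]
wrist_force: [-10.4, -12.7, 7.1]
width: 0.155
```

```bash
cat >> m.py <<'E'
def fang(c):
    w=fence(c)
    # rotate into bed frame
    R=Ro.from_euler('z',-2.41,degrees=True).as_matrix()[:2,:2]; b=(w-np.array([.6030,.2315]))@R
    for nm,f in (("near",np.argmin),("far",np.argmax)):
        q=[]
        for x in np.arange(-.225,-.02,.004):
            t=b[abs(b[:,0]-x)<.003]
            if len(t): q.append(t[f(t[:,1])])
        l=line(np.array(q)); v=l[0]*np.sign(l[0][0]); print("fence",nm,"rel bed deg",np.degrees(np.arctan2(v[1],v[0])).round(2),"pt",l[1].round(4),len(q))
E
python3 - <<'E'
from m import *
from workcell import bot
plan()
c=bot.read_camera("scene"); np.savez("scene7.npz",**c)
for i in (0,6,7):
    print(i); fang(dict(np.load(f"scene{i}.npz")))
for x in holes(c,.104)[1]: print(x)
E
```

```text
t 16.5 pos [0.5385 0.1494 0.1042] yaw 42.62 tilt 0.59 tilt zxy [-0.0078 -0.0066] F [-10.4 -12.7   7.1] T [-1.86  1.38 -0.01] w 0.155 q [ 0.23  0.18  1.98 -0.01  0.99 -0.51]
0
fence near rel bed deg 5.0 pt [-0.1515 -0.0218] 52
fence far rel bed deg -16.53 pt [-0.1298  0.0194] 52
6
fence near rel bed deg 0.52 pt [-0.1343 -0.0097] 52
fence far rel bed deg -21.07 pt [-0.1309  0.0288] 52
7
fence near rel bed deg -0.3 pt [-0.1137 -0.0079] 52
fence far rel bed deg -20.37 pt [-0.119   0.0256] 52
(array([377. , 257.3,   4. ]), array([0.5017, 0.2139]))
(array([372.1, 267.6,   5. ]), array([0.5371, 0.2125]))
(array([327.6, 271.1,   4. ]), array([0.6003, 0.1067]))
(array([339.3, 276.8,   5. ]), array([0.6019, 0.1418]))
(array([367.1, 277.9,   5. ]), array([0.572 , 0.2111]))
(array([351.2, 282.4,   6. ]), array([0.6031, 0.177 ]))
```

```bash
python3 - <<'E'
from m import *
R=Ro.from_euler('z',-2.41,degrees=True).as_matrix()[:2,:2]
for i in (0,6,7):
    c=dict(np.load(f"scene{i}.npz")); b=(fence(c)-np.array([.6030,.2315]))@R
    for f,lo,hi in ((np.argmin,-.22,-.02),(np.argmin,-.225,-.14),(np.argmin,-.13,-.02),(np.argmax,-.14,-.02)):
        q=[]
        for x in np.arange(lo,hi,.004):
            t=b[abs(b[:,0]-x)<.003]
            if len(t): q.append(t[f(t[:,1])])
        l=line(np.array(q)); print(i,f.__name__,lo,hi,np.degrees(np.arctan(l[0][1]/l[0][0])).round(2),l[1].round(4))
c=dict(np.load("scene7.npz")); r=c["img"][205:305,340:425]
cv2.imwrite("pics/scene7c.png",cv2.resize(r[:,:,::-1],None,fx=6,fy=6,interpolation=cv2.INTER_CUBIC))
E
```

```text
0 argmin -0.22 -0.02 5.16 [-0.0942 -0.0167]
0 argmin -0.225 -0.14 4.53 [-0.18   -0.0245]
0 argmin -0.13 -0.02 4.88 [-0.0771 -0.0153]
0 argmax -0.14 -0.02 4.96 [-0.0887  0.0006]
6 argmin -0.22 -0.02 0.42 [-0.1223 -0.0094]
6 argmin -0.225 -0.14 0.86 [-0.1953 -0.0104]
6 argmin -0.13 -0.02 0.14 [-0.0757 -0.009 ]
6 argmax -0.14 -0.02 0.51 [-0.0914  0.0076]
7 argmin -0.22 -0.02 -0.24 [-0.105  -0.0081]
7 argmin -0.225 -0.14 -0.6 [-0.1803 -0.0077]
7 argmin -0.13 -0.02 -0.58 [-0.0765 -0.008 ]
7 argmax -0.14 -0.02 0.21 [-0.0695  0.0088]
```

View pics/scene7c.png

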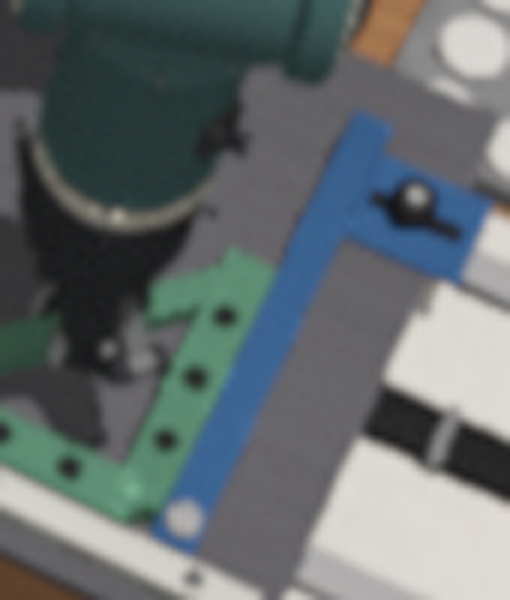

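```bash
cat >> m.py <<'E'
def proj(c,p):
    P=np.linalg.inv(c["pose"]); q=p@P[:3,:3].T+P[:3,3]; q=q@c["camera_matrix"].T; return q[:,:2]/q[:,2:]
def edge(c,xs,ys,z=.098,org=(.6030,.2315),yaw=-2.41,ch=None,ax=0):
    # sample profiles along bed y at fixed bed x; strongest gradient location
    t=np.radians(yaw);X=np.array([np.cos(t),np.sin(t)]);Y=np.array([-np.sin(t),np.cos(t)])
    im=c["img"].astype(np.float32); f=ch(im); out=[]
    for x in xs:
        p=np.array([np.r_[np.array(org)+(x*X+y*Y if ax==0 else y*X+x*Y),z] for y in ys]); uv=proj(c,p).astype(np.float32)
        v=cv2.remap(f,uv[:,:1].copy(),uv[:,1:].copy(),cv2.INTER_LINEAR).ravel()
        g=abs(np.diff(v)); i=g.argmax(); s=slice(max(0,i-8),i+9); m=(ys[1:]+ys[:-1])/2
        out.append((x,(m[s]*g[s]).sum()/g[s].sum()))
    out=np.array(out); l=line(out); v=l[0]*np.sign(l[0][0]); r=(out-l[1])@np.array([-v[1],v[0]])
    return np.degrees(np.arctan2(v[1],v[0])),l[1],r.std()*1000
E
python3 - <<'E'
from m import *
blue=lambda im:(im[:,:,2]-im[:,:,0]).copy()
red=lambda im:im[:,:,0].copy()
for i in (0,6,7):
    c=dict(np.load(f"scene{i}.npz")); a=np.tan(np.radians({0:5,6:.4,7:0}[i]))
    for nm,xs,y0 in (("back",np.arange(-.15,-.02,.003),.010),("front",np.arange(-.23,-.02,.003),-.010),("front free",np.arange(-.23,-.15,.003),-.01)):
        # shift handled by rotated yaw
        r=edge(c,xs,np.arange(y0-.009,y0+.009,.0005),yaw=-2.41+{0:5,6:.4,7:0}[i],ch=blue)
        print(i,nm,(r[0]+{0:5,6:.4,7:0}[i]).round(2),r[1].round(4),r[2].round(2))
    # rail: edge along bed y, at rail centre
    for off in (-.008,.008):
        r=edge(c,np.arange(-.17,.16,.004),np.arange(off-.006,off+.006,.0005),org=(.6204,.0957),ch=red,ax=1)
        print(i,"rail",off,"yaw",(-2.41-r[0]).round(2),r[1].round(4),r[2].round(2))
E
```

```text
0 back 5.0 [-0.0855  0.0102] 0.24
0 front 5.08 [-0.1472 -0.01  ] 0.28
0 front free 5.1 [-0.2003 -0.0101] 0.29
0 rail -0.008 yaw -2.47 [-0.03   -0.0092] 0.37
0 rail 0.008 yaw -2.49 [-0.0244  0.0092] 0.27
6 back 0.6 [-0.0795  0.0101] 0.26
6 front 0.69 [-0.1265 -0.0101] 0.26
6 front free 0.49 [-0.191  -0.0105] 0.23
6 rail -0.008 yaw -2.51 [-0.0028 -0.0091] 0.63
6 rail 0.008 yaw -2.48 [-0.0244  0.0092] 0.28
7 back -0.03 [-0.1164  0.0105] 0.29
7 front 0.01 [-0.173  -0.0095] 0.34
7 front free -0.63 [-0.1967 -0.0095] 0.27
7 rail -0.008 yaw -2.54 [-0.0244 -0.0091] 0.45
7 rail 0.008 yaw -2.45 [-0.006   0.0092] 0.29
```

{"name": "arm_command", "arguments": {
  "steps": [0.03,0.01,0,0,0,0,0,0,0,0,0,0,0,0,0,0,0,0,0,0,0,0,0,0,0,0,0,0,0,0,0,0,0,0,0]
}}

```text
time: 17.18
tool_pos: [0.5386, 0.1494, 0.1042]
tcp_rot: [2.924, 1.141, -0.018]
wrist_force: [-13.3, -12.5, 9.6]
width: 0.151
```

```bash
python3 - <<'E'
from m import *
from workcell import bot
plan()
c=bot.read_camera("scene"); np.savez("scene8.npz",**c)
blue=lambda im:(im[:,:,2]-im[:,:,0]).copy()
for nm,xs,y0 in (("back",np.arange(-.15,-.02,.003),.010),("front",np.arange(-.23,-.02,.003),-.010)):
    print(nm,edge(c,xs,np.arange(y0-.009,y0+.009,.0005),yaw=-2.48,ch=blue))
H=np.array([x[1] for x in holes(c,.104)[1]]); print(H)
if len(H)==6:
    A=H[H[:,0]>.59];B=H[H[:,1]>.2]; A=A[A[:,1].argsort()]; B=B[B[:,0].argsort()]
    la,lb=line(A),line(B); print("yaw A,B",np.degrees(np.arctan2(*la[0][::-1]))-90,np.degrees(np.arctan2(*lb[0][::-1])))
    t=np.radians(-2.48);X=np.array([np.cos(t),np.sin(t)]);Y=np.array([-X[1],X[0]])
    heel=isect(la,lb)+.012*(X+Y); cor=np.array([.6204,.0957])-.008*X+.125*Y; print("heel",heel,"corner",cor,"diff bed",(heel-cor)@X,(heel-cor)@Y)
r=c["img"][165:315,235:425]; cv2.imwrite("pics/scene8c.png",cv2.resize(r[:,:,::-1],None,fx=4,fy=4,interpolation=cv2.INTER_CUBIC))
E
```

```text
t 17.18 pos [0.5386 0.1494 0.1042] yaw 42.62 tilt 0.69 tilt zxy [-0.0097 -0.0073] F [-13.3 -12.5   9.6] T [-2.05  1.74 -0.01] w 0.151 q [ 0.23  0.18  1.98 -0.01  0.99 -0.51]
back (np.float32(0.05115838), array([-0.0795    ,  0.01026694], dtype=float32), np.float64(0.3193639874630042))
front (np.float32(0.10901055), array([-0.1265    , -0.00958651], dtype=float32), np.float64(0.33708329691599054))
[[0.5018 0.2139]
 [0.5371 0.2125]
 [0.6003 0.1067]
 [0.6019 0.1419]
 [0.572  0.2111]
 [0.6031 0.177 ]]
yaw A,B -2.2809906 -2.28403
heel [0.61698088 0.22127703] corner [0.61781632 0.22092909] diff bed -0.0008497133246897514 0.00031146349114590123
```

View pics/scene8c.png

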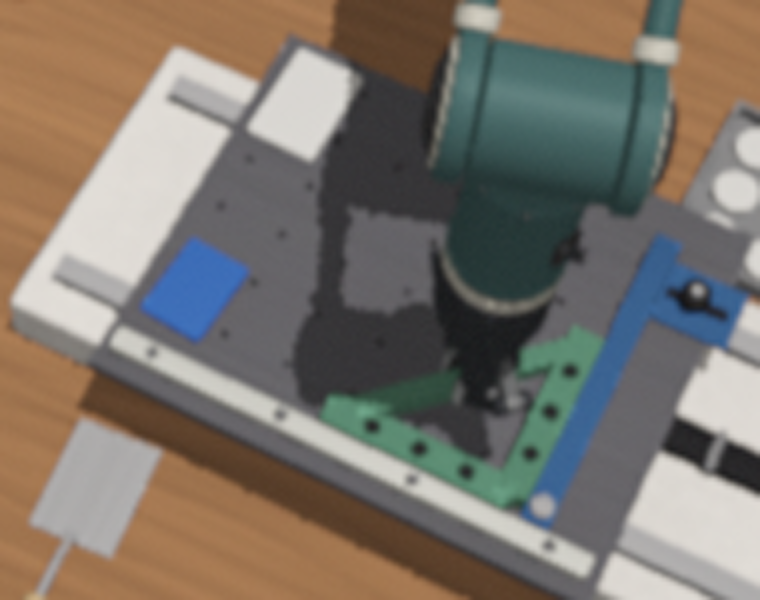

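```bash
python3 - <<'E'
from workcell import bot
from h import plan
print(bot.finish_job()); plan()
E
```

```text
the job is handed in; nothing more can be done
None
the job is handed in; nothing more can be done
```

I picked the square up by its brace and laid it flat on the bed. I slid it against the rail, then along the rail, so that the square alone swung the fence out to a right angle. I handed the job in at about 17 s, still gripping and pressing; no verdict was reported.

**Last checks before hand-in:**

| Check | Measured | Limit |
|---|---|---|
| Fence to rail | about 0.1° off square, camera | 0.7° |
| Square to rail | about 0.2° off parallel, camera | 0.7° |
| Heel to inside corner | about 1 mm, camera | 4 mm |
| Wrist force (x, y, z) | -13, -12.5, +10 N | 120 N |
| Gripper tilt | 0.012 rad | 0.03 rad, for the square |

**Not fully confirmed:**
- **Fence angle:** One fit, over only the fence's short free end, gave -0.6° instead of about 0. I trusted the longer edge fits, on both the front and back of the fence, which agreed with each other.
- **Contact forces:** The forces on rail and fence were judged from the wrist force, which also includes friction, so they were not measured separately.
- **Square tilt:** The square's own tilt was not measured; it was resting on the bed under the downward push.
- **Bystanders:** The two blanks and the scraper blade looked unmoved in the last picture. I did not check the tape, bottles and tray at the end.

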